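# Close up the mosaic chip store

## Task

Close up the mosaic chip store before the stone saw is started: with the fingertips, push both open drawers of the low chest fully home, and push the raised lid of the wooden chip box over until it lies flat and shut. Do it all by pushing, in any order: do not lift, carry or shove the box along the bench, and leave the hammer, the brush tin and the two pieces of marble where they are.

Things in the scene. Friction and masses are not known exactly. Their poses are not given: they have to be found in the camera images.
- chest: Low plywood chest fixed to the bench, 190 deep x 240 wide x 85 mm high, two drawers side by side. Origin on the bench under the middle of its front plane (drawer boxes slide in behind this plane); +x points into the chest (away from the drawer fronts), +y to the left drawer, +z up.
- drawer_left (a joint): Opening of the drawer on the chest's +y side, m: 0 fully home (a firm stop), up to 0.12 out; starts 0.04 to 0.09 open. It slides along the chest's -x to open, +x to close, about 2 N of friction plus light damping, and stays where it is left.
- drawer_right (a joint): The same for the drawer on the chest's -y side.
- drawer_left_front (a point): Point on the outer face of the left drawer's front board: middle of its width, 55 mm above the bench, moving with the drawer; axes as the chest's. The board is plain brown wood 114 wide x 76 high x 10 mm thick, from 4 to 80 mm above the bench; when home, its outer face is 10 mm out from the chest's front plane. A dark pull knob (diameter 16 mm, sticking out 18 mm) sits at mid-width with its centre 26 mm above the bench. Stone chips in the drawers are fixed in place.
- drawer_right_front (a point): The same point on the right drawer's front board, 116 mm from the left drawer across the chest.
- box: Open-topped pale wooden box of stone chips, loose on the bench, about 2 kg, 130 deep (x) x 170 wide (y) x 70 mm high, walls 7 mm. Origin under its centre; its lid is hinged along the +x rim and its open front is to -x.
- lid (a joint): Angle of the box's lid, rad: 0 lying flat and shut on the box (a stop), 1.57 upright, 1.95 leaning back on its stop; starts 1.45 to 1.8. Stiff hinge (0.2 Nm friction): the lid stays where it is left, so about 2 N at its free edge moves it.
- lid_hinge (a point): Point on the lid's hinge line at mid-width, 70.5 mm above the bench; the hinge line runs along the box's y. Its axes turn with the lid; with the lid shut they are the box's axes.
- lid_edge (a point): Middle of the lid's free edge, on the lid's outer face (the face that is on top when shut and faces the box's +x side when the lid stands up). The lid is a plain board, 130 from hinge to free edge x 170 wide x 8 mm thick.
- hammer: Bystander: hammer with wooden handle lying flat, 260 mm long along its x, head at +x, 26 mm high. Origin under the middle.
- tin: Bystander: round ribbed tin, diameter 96, 90 mm high, two brushes lying across its mouth (to 102 mm high, up to 125 mm from the axis along the tin's x). Origin under its centre.
- offcut: Bystander: loose marble offcut 70 x 50 x 20 mm lying on the bench. Origin under its centre.
- sample: Bystander: loose marble tile 50 x 50 x 18 mm lying on top of the chest. Origin under its centre.

How it is judged:
By the outcome, as a careful person would: the job done as asked, in the order asked, and still so for the second after the job is handed in, with the robot touching nothing.
It also fails if it takes over 61 s, if anything falls off the work surface, if the arm or the gripper's body presses on something with over 40 N, if the wrist force passes 120 N, or if a joint passes its speed limit or range.

## Robot

A 7-joint arm with a two-finger parallel gripper is mounted at the origin on the work surface. World frame = base frame: x ahead of the robot, y to its left, z up, the work surface at z = 0. Lengths are in m, angles in rad, forces in N, time in s.
With the tool pointing down it reaches from about 0.4 to 0.85 m from the base axis. Payload 10.4 kg.
Tool frame: the origin (TCP) lies on the front face of the gripper's body, between the roots of the fingers; the fingertips stand 73 mm ahead of it and the grasp point (between the pads) lies 54 mm ahead of it; x points along the fingers, y is the direction in which the jaws open and shut, and the axes are right-handed (so a half turn about x gives the same grasp; the last joint's range is limited). The gripper opens to 85 mm and grips with 20 to 120 N. Pads are 22 mm wide; open, the fingers measure 114 mm over their backs; the gripper's body (76 mm by 85 mm) begins 54 mm behind the grasp point. The pads swing forward as they close: fully open they stand 13 mm farther back than shut.
Start: joints at [-0.023, 0.332, -0.065, 1.46, 0.022, 1.35, -0.088], TCP at [0.625, 0, 0.304] pointing down, gripper open.
Joint ranges: [-2.6, 2.6], [-0.5, 2.12], [-1.47, 1.34], [0.16, 2.42], [-1.27, 4.41], [0.06, 2.06], [-2.6, 2.6]. Speed limits (rad/s): [2.22, 2.22, 2.79, 2.79, 3.14, 3.14, 3.14].

## Interface

Orientations are given as a unit quaternion [x, y, z, w].
In Python, from workcell import manip gives the robot as it stands. The module is installed in compiled form; this text tells all that it offers.
- The arm moves only by the tool arm_command, never from a script. Its argument "moves" is a list that holds one entry, the list of rows, each a list of 5 numbers: the closure, from 0 (fully open) to 1 (shut), then the shift along the tool's x, y, z in units of 25 mm (1.0 is 25 mm), then the turn about the tool's x in degrees. A call has 1 to 12 rows; each row shifts and turns the commanded pose from where the row before left it, along the tool's axes as they then stand; what a row does not reach is not made up. A row lasts 1/12 s, in which the tool goes at most 41.7 mm and 7.16 degrees, less where a joint would pass 70% of its speed; a pose out of reach is approached as far as the arm can. A call is refused whole if a number of a shift passes 1 or a number of a turn 7.16, either way. A call with a gripper value outside its range is refused whole. The fingers move at their own pace and stop on an object; "force" is the grip in N (left out, the last holds). Time passes only in rows, so rows that do not move let the fingers close. It gives the time, the measured TCP pose, the force and the opening at its end, in the units of the state.
- manip.get_obs(): the state, without advancing time (a new reading comes with each control period).
- manip.camera(name): name is "scene" or "side" or "wrist"; returns the picture (480x640x3 uint8, red, green, blue); there is no depth.
- manip.camera_info(name): a dict with "vfov" (degrees; the focal length in pixels is half the picture's height over the tangent of half this angle, whatever the lens; pixels are square), "cx", "cy" (the principal point, pixels), "dist_coeffs" ([k1, k2, p1, p2, k3] as OpenCV has them; the pictures are not rectified), "pose" (4x4, takes a point from camera to world coordinates). Camera axes: x right, y down, z forward; pixel columns grow to the right and rows downward; lengths in m; the calibration is good to about 2 mm. A picture is of the moment at which its call begins: read the wrist's pose just before it. camera_info takes no time and is no camera call; for the wrist camera it gives the pose at the moment of the call.
- manip.hand_in(): hands the job in, once; it reports no verdict.
Trained networks look in the newest picture that a camera, given by its name, has taken for a name from the list of things; names that differ only in an ending like _2 or _b are one class to them, and where a whole thing is asked for, a point or a joint stands for the part that bears it (a point fixed in the world has none). Each returns a list of dicts, best first, with "confidence" (0 to 1); they miss things now and then, are a little off and sometimes report something else, mostly with a low value. They report only what shows in the picture. A call takes as long as a camera call.
- manip.regions_of(query, camera): "mask" (480x640 bool, what is visible of it) and "rect" ([left, top, right, bottom] in pixels, round what is visible of it).
- manip.pinpoint(query, camera): "pixel" ([row, column] in pixels: a listed point, or the origin of a listed thing).
The state is a dict: "clock": time; "joint_pos": joint angles; "joint_velocities": joint speeds; "tau": joint torques, N m; "position": TCP position; "ee_rot": TCP orientation; "ft_force": force on the tool from outside, world axes, zero at the start; "torque": the same for the moment, N m; "grip_width": opening from 0.0 (shut) to 1.0 (fully open).
Only numpy, scipy, OpenCV 4.12 (cv2) and the standard library are available. Lean on these libraries where they do the work, as an engineer would, in place of code of your own. Each camera call takes 0.05 s, during which the arm holds its last target.

## Working session

There is one attempt and no reset: what is moved stays moved. The work goes in short steps, Python scripts to look and compute and a tool call to move; the robot and the scene stay as the last step left them, time stands still between calls to the robot, and variables do not carry over. Pictures are saved under pics/ and viewed, and the job is handed in when it is done.

Besides the shell and the picture viewer there is one more tool, called after "Emit:" by a JSON object that holds its "name" and its "arguments". arm_command: Moves the arm, as the interface text tells. Its arguments: {"type":"object","properties":{"moves":{"type":"array","items":{"type":"array","items":{"type":"array","items":{"type":"number"}}}},"force":{"type":"number"}},"required":["moves"]}

```bash
mkdir -p pics; ls
cat > look.py <<'E'
import cv2,sys
from workcell import manip
def snap(c,name):
    im=manip.camera(c); cv2.imwrite(f'pics/{name}.png',im[:,:,::-1]); return im
E
python3 - <<'E'
from look import *
import numpy as np
np.set_printoptions(precision=4,suppress=True)
for c in ['scene','side','wrist']:
    snap(c,c+'0'); i=manip.camera_info(c); print(c,i)
o=manip.get_obs(); print(o)
E
```

```text
pics
scene {'vfov': 55.24895096077584, 'cx': 320.93968104818373, 'cy': 243.91847085285832, 'dist_coeffs': array([-0.1107,  0.    ,  0.    ,  0.    ,  0.    ]), 'pose': array([[ 0.1102,  0.7606, -0.6398,  1.2486],
       [ 0.9939, -0.0803,  0.0757, -0.0724],
       [ 0.0062, -0.6443, -0.7648,  0.9275],
       [ 0.    ,  0.    ,  0.    ,  1.    ]])}
side {'vfov': 55.53654878110665, 'cx': 313.6834944886484, 'cy': 241.7111627828836, 'dist_coeffs': array([-0.0011,  0.    ,  0.    ,  0.    ,  0.    ]), 'pose': array([[-0.9974, -0.0502,  0.0513,  0.4894],
       [-0.0716,  0.751 , -0.6564,  0.8783],
       [-0.0056, -0.6584, -0.7526,  1.0731],
       [ 0.    ,  0.    ,  0.    ,  1.    ]])}
wrist {'vfov': 59.14981972477672, 'cx': 322.6743157245155, 'cy': 237.9289260605346, 'dist_coeffs': array([-0.059,  0.   ,  0.   ,  0.   ,  0.   ]), 'pose': array([[ 1.    ,  0.0001, -0.0015,  0.6252],
       [-0.0004, -0.9536, -0.301 ,  0.0778],
       [-0.0014,  0.301 , -0.9536,  0.3737],
       [ 0.    ,  0.    ,  0.    ,  1.    ]])}
{'clock': 0.15, 'joint_pos': array([-0.0226,  0.3327, -0.0647,  1.4607,  0.0216,  1.3499, -0.0885]), 'joint_velocities': array([-0.0008, -0.003 ,  0.0018, -0.0029,  0.0006, -0.0017,  0.0001]), 'tau': array([  0.0011, -62.583 ,   0.0495, -39.1854,   0.0163,   0.0074,
        -0.    ]), 'position': array([0.6248, 0.    , 0.3033]), 'ee_rot': array([-0.4997, -0.5002,  0.5003, -0.4998]), 'ft_force': array([ 0.2305, -0.7118, -0.2917]), 'torque': array([-0.0161, -0.0444,  0.0065]), 'grip_width': 0.9982137880593349}
```

View pics/scene0.png

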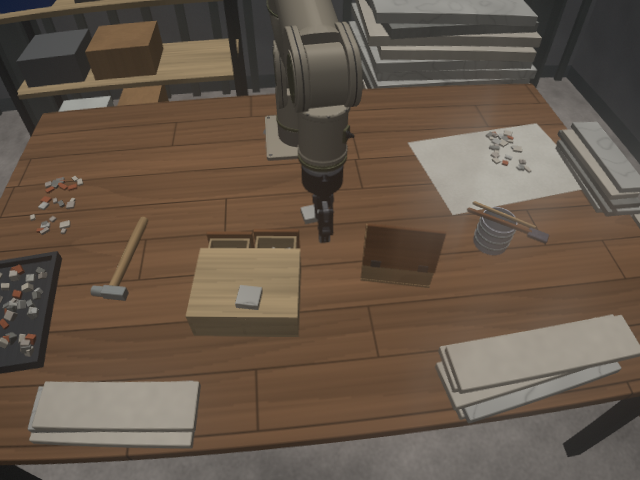

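View pics/side0.png

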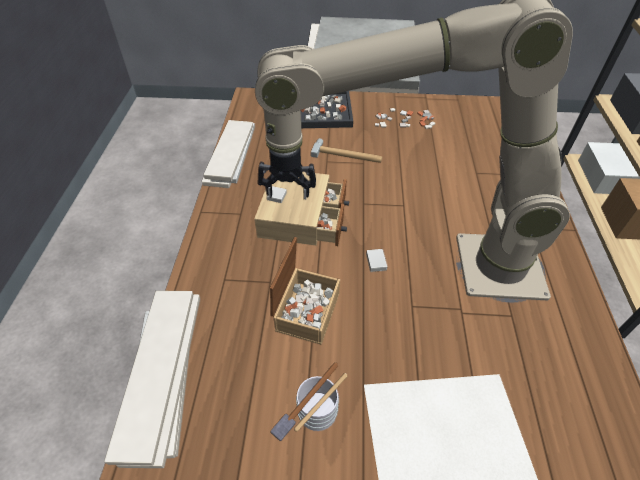

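View pics/wrist0.png

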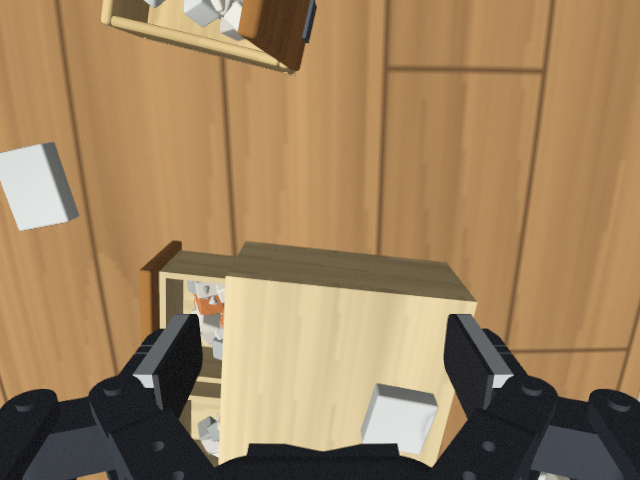

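Both drawers are open and face the robot, and the lid is raised on its +x rim. Next I'll run the networks.

```bash
cat >> look.py <<'E'
import numpy as np
from scipy.spatial.transform import Rotation as R
np.set_printoptions(precision=4,suppress=True)
def ray(c,pix,info=None):
    i=info or manip.camera_info(c); f=240/np.tan(np.radians(i['vfov']/2))
    K=np.array([[f,0,i['cx']],[0,f,i['cy']],[0,0,1]])
    p=cv2.undistortPoints(np.array([[[pix[1],pix[0]]]],float),K,np.array(i['dist_coeffs']))[0,0]
    T=i['pose']; d=T[:3,:3]@np.array([p[0],p[1],1]); return T[:3,3],d/np.linalg.norm(d)
def onz(c,pix,z):
    o,d=ray(c,pix); return o+d*(z-o[2])/d[2]
def tri(rs):
    A=sum(np.eye(3)-np.outer(d,d) for o,d in rs); b=sum((np.eye(3)-np.outer(d,d))@o for o,d in rs)
    x=np.linalg.solve(A,b); return x,[np.linalg.norm((np.eye(3)-np.outer(d,d))@(x-o)) for o,d in rs]
def proj(c,P):
    i=manip.camera_info(c); f=240/np.tan(np.radians(i['vfov']/2)); T=np.linalg.inv(i['pose'])
    K=np.array([[f,0,i['cx']],[0,f,i['cy']],[0,0,1]])
    return cv2.projectPoints(np.array(P,float).reshape(-1,3),cv2.Rodrigues(T[:3,:3])[0],T[:3,3],K,np.array(i['dist_coeffs']))[0][:,0]
E
python3 - <<'E'
from look import *
q={'chest':0,'drawer_left_front':.055,'drawer_right_front':.055,'box':0,'lid_hinge':.0705,'lid_edge':None,'tin':0,'hammer':0,'offcut':0,'sample':.085}
for k,z in q.items():
    rs=[]
    for c in ['side','scene','wrist']:
        r=manip.pinpoint(k,c)[:2]
        for j,d in enumerate(r):
            p=d['pixel']; print(k,c,round(d['confidence'],2),np.round(p,1),onz(c,p,z if z is not None else .2))
            if j==0 and d['confidence']>.5: rs.append(ray(c,p))
    if len(rs)>1: print('   tri',*tri(rs))
print(R.from_quat(manip.get_obs()['ee_rot']).as_matrix(), manip.get_obs()['clock'])
E
```

```text
chest side 0.85 [217.9 325.4] [ 0.5317 -0.1637  0.    ]
chest scene 0.89 [269.9 253.7] [ 0.5401 -0.1591  0.    ]
chest scene 0.58 [227.5 406.3] [0.4387 0.2587 0.    ]
chest wrist 0.64 [353.4 239.8] [ 0.5401 -0.164   0.    ]
   tri [ 0.5366 -0.1625 -0.001 ] [np.float64(0.005163449278508013), np.float64(0.003816345562070937), np.float64(0.0038903301218816463)]
drawer_left_front side 0.73 [218.5 339.8] [ 0.4848 -0.1107  0.055 ]
drawer_left_front scene 0.76 [233.4 277.4] [ 0.4723 -0.0921  0.055 ]
drawer_left_front wrist 0.79 [325.5 151.9] [ 0.4785 -0.1017  0.055 ]
   tri [ 0.4859 -0.0925  0.0719] [np.float64(0.0016466644896449443), np.float64(0.0013220152839441255), np.float64(0.00032883474833621175)]
drawer_right_front side 0.88 [196.1 342.1] [ 0.4808 -0.2124  0.055 ]
drawer_right_front scene 0.75 [237.5 232.8] [ 0.4742 -0.2049  0.055 ]
   tri [ 0.481  -0.2039  0.0628] [np.float64(0.00016346060334433067), np.float64(0.00016346060334445142)]
box side 0.92 [310.4 306.3] [0.5649 0.1953 0.    ]
box scene 0.94 [263.  391.9] [0.5553 0.1934 0.    ]
box wrist 0.23 [188.7  43.6] [0.3683 0.0073 0
[... 1011 characters left out ...]
)]
offcut side 0.68 [263.8 377.9] [0.3642 0.0172 0.    ]
offcut scene 0.62 [215.  314.1] [0.3656 0.012  0.    ]
offcut wrist 0.89 [187.   44.2] [0.3692 0.0089 0.    ]
   tri [ 0.3636  0.0107 -0.0053] [np.float64(0.001679093969056662), np.float64(0.0027538438699587914), np.float64(0.0034084465775011076)]
sample side 0.57 [196.4 280.5] [ 0.6749 -0.1661  0.085 ]
sample scene 0.88 [297.6 250.8] [ 0.6805 -0.1589  0.085 ]
sample wrist 0.6 [410.9 395.7] [ 0.6861 -0.165   0.085 ]
   tri [ 0.6805 -0.1602  0.0891] [np.float64(0.006504098303741215), np.float64(0.0028299535183062994), np.float64(0.004680890466031368)]
[[ 0.0001  1.     -0.    ]
 [ 0.     -0.     -1.    ]
 [-1.      0.0001 -0.    ]] 1.65
```

Run:
```python
from look import *
im=cv2.imread('pics/side0.png'); cv2.imwrite('pics/sidebox0.png',cv2.resize(im[220:360,250:410],None,fx=5,fy=4.2,interpolation=2)[:590])
a=onz('wrist',(277,225),.085);b=onz('wrist',(300,475),.085);print('chest left edge',a,b,np.degrees(np.arctan2(*(b-a)[[1,0]])),np.linalg.norm(b-a))
```

```text
chest left edge [ 0.5527 -0.0438  0.085 ] [ 0.7409 -0.0629  0.085 ] -5.794654271784343 0.18910480469989907
```

View pics/sidebox0.png

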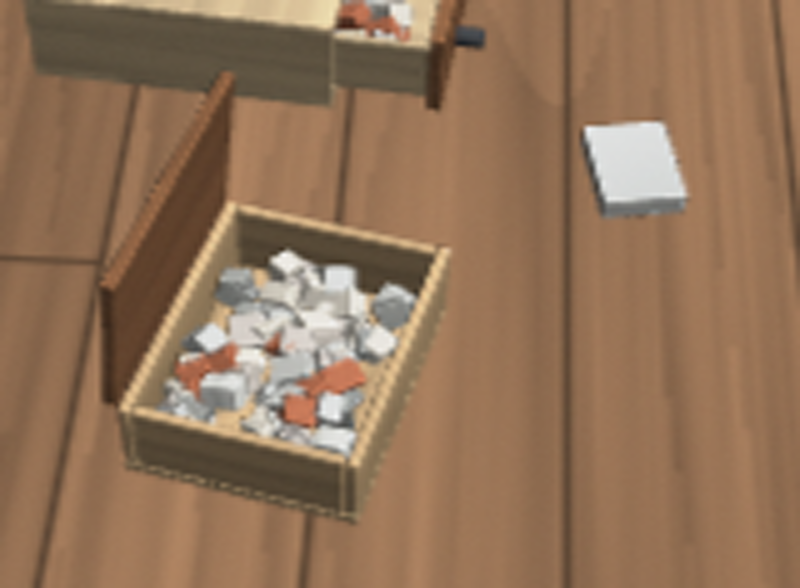

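Run:
```python
from look import *
C=[onz('side',(220+v/4.2,250+u/5),.07) for u,v in [(235,205),(449,250),(352,466),(122,411)]]
C=np.array(C);print(C,C.mean(0))
for i in range(4):
    d=C[(i+1)%4]-C[i];print(np.linalg.norm(d),np.degrees(np.arctan2(d[1],d[0])))
# lid edge ends (outer/upper corners)
for u,v in [(232,76),(105,285)]: print(onz('side',(220+v/4.2,250+u/5),.2))
# hypothesis check
for yaw in np.radians([-5.8]):
    R2=np.array([[np.cos(yaw),-np.sin(yaw)],[np.sin(yaw),np.cos(yaw)]])
o=manip.get_obs();print(o['position'])
```

```text
[[0.5969 0.1063 0.07  ]
 [0.477  0.1351 0.07  ]
 [0.5199 0.2974 0.07  ]
 [0.6394 0.2676 0.07  ]] [0.5583 0.2016 0.07  ]
0.1233588469524697 166.46549684285984
0.16787546151686666 75.1970342355735
0.12315462435808842 -14.01154340846718
0.16684583671888817 -104.73918107885754
[0.5941 0.1074 0.2   ]
[0.6383 0.2665 0.2   ]
[0.625  0.     0.3039]
```

Emit:
{"name": "arm_command", "arguments": {"moves": [[[1, 0, 0, 0, 5.8], [1, 0, -0.89, 0.56, 0], [1, 0, -0.89, 0.56, 0], [1, 0, -0.89, 0.56, 0], [1, 0, -0.89, 0.56, 0], [1, 0, -0.89, 0.56, 0], [1, 0, -0.89, 0.56, 0], [1, 0, -0.89, 0.56, 0], [1, 0, -0.89, 0.56, 0], [1, 0, 0, 0, 0], [1, 0, 0, 0, 0]]], "force": 30}}

```text
clock: 2.57
position: [0.4359, -0.094, 0.3044]
ee_rot: [0.525, 0.473, -0.525, 0.474]
ft_force: [0.1, 0.2, 0.5]
grip_width: 0.002
```

Run:
```python
from look import *
snap('wrist','w1')
for c in ['wrist']:
  for k in ['drawer_left_front','drawer_right_front','lid_edge']:
    for d in manip.pinpoint(k,c)[:1]: print(k,d['confidence'],d['pixel'],onz(c,d['pixel'],.055))
```

```text
drawer_left_front 0.85 [206.7, 377.2] [ 0.4796 -0.0949  0.055 ]
drawer_right_front 0.65 [340.8, 379.4] [ 0.4744 -0.2132  0.055 ]
```

View pics/w1.png

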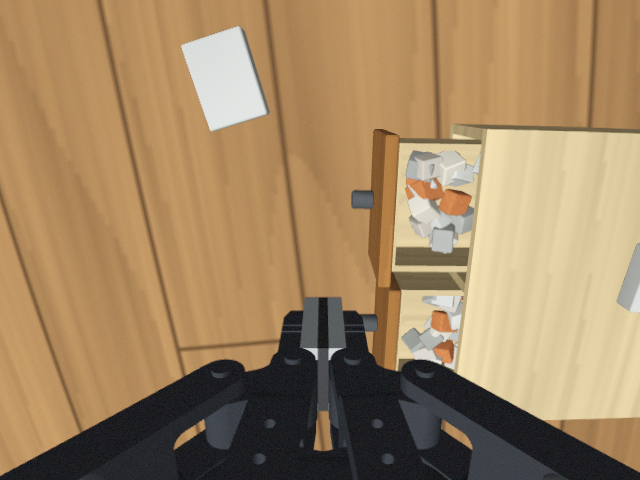

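The tips stand clear in front of the boards: the left board's face is at column ~378 with its knob at (200,362), and the right knob is at (323,370). The yaw is aligned. I'll descend now.

Emit:
{"name": "arm_command", "arguments": {"moves": [[[1, 1, 0, 0, 0], [1, 1, 0, 0, 0], [1, 1, 0, 0, 0], [1, 1, 0, 0, 0], [1, 1, 0, 0, 0], [1, 1, 0, 0, 0], [1, 0.9, 0, 0, 0], [1, 0, 0, 0, 0], [1, 0, 0, 0, 0]]]}}

```text
clock: 3.52
position: [0.4365, -0.093, 0.1309]
ee_rot: [-0.524, -0.475, 0.525, -0.474]
ft_force: [0.8, -0.2, 0.9]
grip_width: 0.002
```

Emit:
{"name": "arm_command", "arguments": {"moves": [[[1, 0, 0.4, 0, 0], [1, 0, 0.4, 0, 0], [1, 0, 0.4, 0, 0], [1, 0, 0.4, 0, 0], [1, 0, 0.4, 0, 0], [1, 0, 0.4, 0, 0], [1, 0, 0.4, 0, 0], [1, 0, 0.2, 0, 0]]]}}

```text
clock: 4.18
position: [0.5127, -0.1012, 0.1314]
ee_rot: [0.525, 0.474, -0.525, 0.474]
ft_force: [-2.5, -0.6, 1.4]
grip_width: 0.001
```

Contact at about 2.5 N. I'll continue slowly to the stop.

Emit:
{"name": "arm_command", "arguments": {"moves": [[[1, 0, 0.1, 0, 0], [1, 0, 0.1, 0, 0], [1, 0, 0.1, 0, 0]]]}}

```text
clock: 4.43
position: [0.5186, -0.1018, 0.1313]
ee_rot: [-0.525, -0.474, 0.525, -0.474]
ft_force: [-2.4, -0.3, 0.5]
grip_width: 0.001
```

Run:
```python
from look import *
snap('wrist','w2');o=manip.get_obs();print(o['position'],o['ft_force'])
```

```text
[ 0.519  -0.1018  0.1314] [-0.7419 -0.4146 -0.1944]
```

View pics/w2.png

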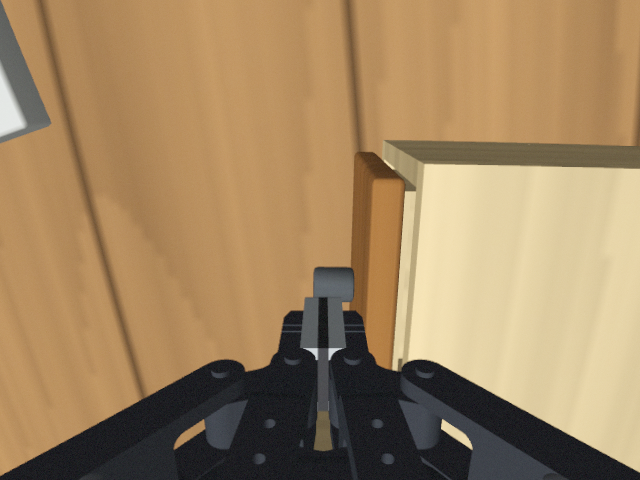

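The board is almost home, with a thin gap left at columns 400–415. I'll continue until the force rises.

Emit:
{"name": "arm_command", "arguments": {"moves": [[[1, 0, 0.1, 0, 0], [1, 0, 0.1, 0, 0], [1, 0, 0.08, 0, 0]]]}}

```text
clock: 4.73
position: [0.523, -0.1022, 0.131]
ee_rot: [-0.523, -0.476, 0.526, -0.472]
ft_force: [-27.5, 4.2, 22.3]
grip_width: 0.0
```

Emit:
{"name": "arm_command", "arguments": {"moves": [[[1, 0, -0.6, 0, 0], [1, 0, -1, 0, 0], [1, 0, -1, 0, 0], [1, 0, -1, 0, 0], [1, 0, 0, 0.9, 0], [1, 0, 0, 0.9, 0], [1, 0, 0, 0.9, 0], [1, 0, 0, 0.9, 0], [1, 0, 0, 0.9, 0], [1, 0, 0, 0.14, 0], [1, 0, 0, 0, 0]]]}}

```text
clock: 5.65
position: [0.4244, -0.2101, 0.1316]
ee_rot: [0.525, 0.473, -0.525, 0.474]
ft_force: [-0.1, 0.9, 0.7]
grip_width: 0.001
```

Run:
```python
from look import *
snap('wrist','w3');snap('side','s3');o=manip.get_obs();print(o['position'],o['ft_force'])
```

```text
[ 0.4247 -0.208   0.1315] [0.6989 0.9859 0.4536]
```

View pics/w3.png

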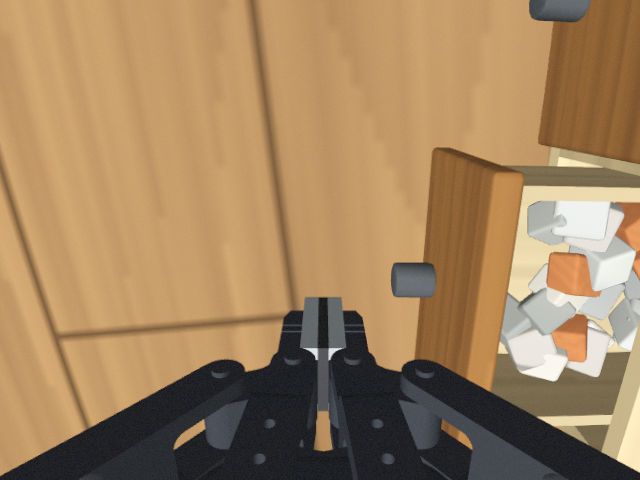

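View pics/s3.png

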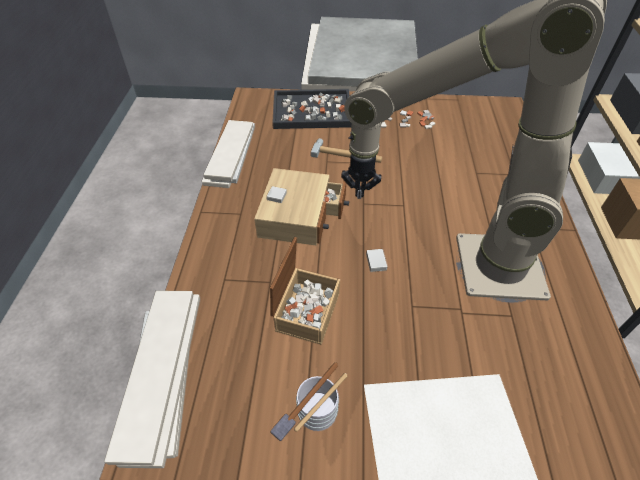

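The left drawer now looks shut (side view, front at about (322,228)). The right drawer is still open, with the tips opposite its mid-width and its knob at (280,413) in the wrist view.

Emit:
{"name": "arm_command", "arguments": {"moves": [[[1, 0, 0.4, 0, 0], [1, 0, 0.4, 0, 0], [1, 0, 0.4, 0, 0], [1, 0, 0.4, 0, 0], [1, 0, 0.4, 0, 0], [1, 0, 0.4, 0, 0], [1, 0, 0.4, 0, 0], [1, 0, 0.3, 0, 0], [1, 0, 0.15, 0, 0], [1, 0, 0.1, 0, 0], [1, 0, 0.1, 0, 0]]]}}

```text
clock: 6.67
position: [0.5095, -0.2173, 0.1311]
ee_rot: [-0.524, -0.475, 0.525, -0.473]
ft_force: [-16.1, 3.3, 11.2]
grip_width: 0.002
```

Emit:
{"name": "arm_command", "arguments": {"moves": [[[1, 0, 0.08, 0, 0], [1, 0, 0, 0, 0]]]}}

```text
clock: 6.83
position: [0.5097, -0.2174, 0.131]
ee_rot: [-0.524, -0.476, 0.526, -0.472]
ft_force: [-15.3, 5.2, 10.1]
grip_width: -0.003
```

Emit:
{"name": "arm_command", "arguments": {"moves": [[[1, 0, -0.5, 0, 0], [1, 0, -0.7, 0, 0], [1, -1, 0, 0, 0], [1, -1, 0, 0, 0], [1, -1, 0, 0, 0], [1, -1, 0, 0, 0], [1, -1, 0, 0, 0], [1, -1, 0, 0, 4.25], [1, -0.9, 0, 0, 4.25], [1, 0, 0, 0, 0], [1, 0, 0, 0, 0]]]}}

```text
clock: 7.75
position: [0.4828, -0.2151, 0.3054]
ee_rot: [0.559, 0.433, -0.558, 0.435]
ft_force: [-0.5, 0.7, 0.6]
grip_width: 0.001
```

Run:
```python
from look import *
snap('wrist','w4');snap('side','s4');snap('scene','c4');o=manip.get_obs();print(o['position'],o['ft_force'])
M=R.from_quat(o['ee_rot']).as_matrix();print(M)
for k in ['lid_hinge','lid_edge']:
  rs=[]
  for c in ['side','scene']:
    d=manip.pinpoint(k,c)[0]; rs.append(ray(c,d['pixel'])); print(k,c,d['confidence'],np.round(d['pixel'],1))
  print(*tri(rs))
h=np.array([.6175,.186,.0705])
P=h+.085*np.array([.969,-.247,0]); P[2]=.304
print('target',P,'tool delta units',M.T@(P-o['position'])/.025)
```

```text
[ 0.482  -0.2146  0.303 ] [-0.412  -0.7488 -0.0142]
[[-0.0011  0.9692 -0.2463]
 [ 0.0004 -0.2463 -0.9692]
 [-1.     -0.0011 -0.0001]]
lid_hinge side 0.84 [292.5 285.6]
lid_hinge scene 0.9 [265.  399.8]
[0.6188 0.1899 0.0738] [np.float64(0.0005191913879182016), np.float64(0.0005191913879180825)]Traceback (most recent call last):
  File "<stdin>", line 7, in <module>
IndexError: list index out of range
```

View pics/w4.png

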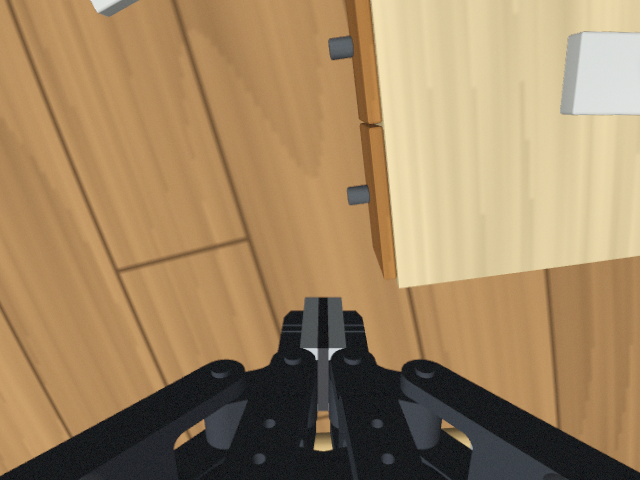

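View pics/c4.png

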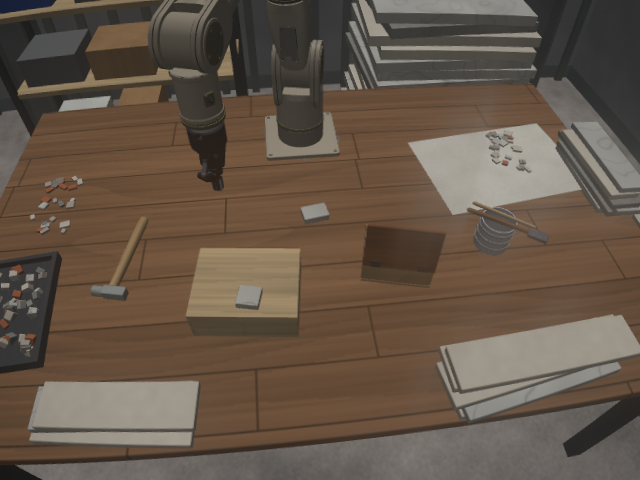

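Both drawer fronts lie flush and parallel to the chest in the wrist view (boards at columns 355–395). Next I'll move behind the lid.

Emit:
{"name": "arm_command", "arguments": {"moves": [[[1, 0, 0.4, -1, 0], [1, 0, 0.4, -1, 0], [1, 0, 0.4, -1, 0], [1, 0, 0.4, -1, 0], [1, 0, 0.4, -1, 0], [1, 0, 0.4, -1, 0], [1, 0, 0.4, -1, 0], [1, 0, 0.4, -1, 0], [1, 0, 0.4, -1, 0], [1, 0, 0.4, -1, 0], [1, 0, 0.4, -1, 0], [1, 0, 0.3, -1, 0]]]}}

```text
clock: 9.05
position: [0.671, 0.048, 0.303]
ee_rot: [-0.558, -0.434, 0.559, -0.434]
ft_force: [-0.2, -0.1, -0.0]
grip_width: 0.001
```

Emit:
{"name": "arm_command", "arguments": {"moves": [[[1, 0, 0, -1, 0], [1, 0, 0, -1, 0], [1, 0, 0, -1, 0], [1, 0, 0, -1, 0], [1, 0, 0, -0.9, 0], [1, 0, 0, 0, 0], [1, 0, 0, 0, 0]]]}}

```text
clock: 9.63
position: [0.7003, 0.1675, 0.3026]
ee_rot: [-0.557, -0.435, 0.558, -0.434]
ft_force: [1.5, -0.8, 0.4]
grip_width: -0.0
```

Run:
```python
from look import *
snap('wrist','w5');snap('side','s5');o=manip.get_obs();print(o['position'],o['ft_force'])
for k in ['lid_hinge','lid_edge','box']:
  for c in ['side','wrist']:
    for d in manip.pinpoint(k,c)[:1]: print(k,c,d['confidence'],np.round(d['pixel'],1),onz(c,d['pixel'],{'lid_hinge':.0705,'lid_edge':.2,'box':0}[k]))
```

```text
[0.7006 0.1646 0.3034] [-0.2812  0.6597  0.1378]
lid_hinge wrist 0.56 [222.  219.5] [0.6246 0.1778 0.0705]
lid_edge side 0.79 [260.  282.5] [0.6212 0.1815 0.2   ]
lid_edge wrist 0.92 [294.4 141.5] [0.6193 0.1809 0.2   ]
box side 0.85 [311. 307.] [0.5628 0.1971 0.    ]
```

View pics/w5.png

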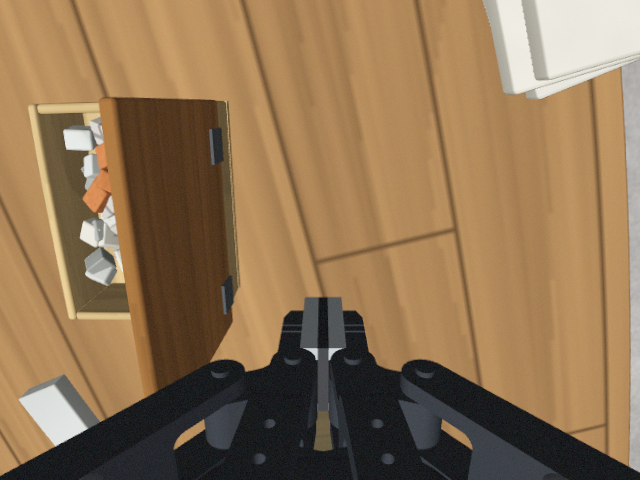

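View pics/s5.png

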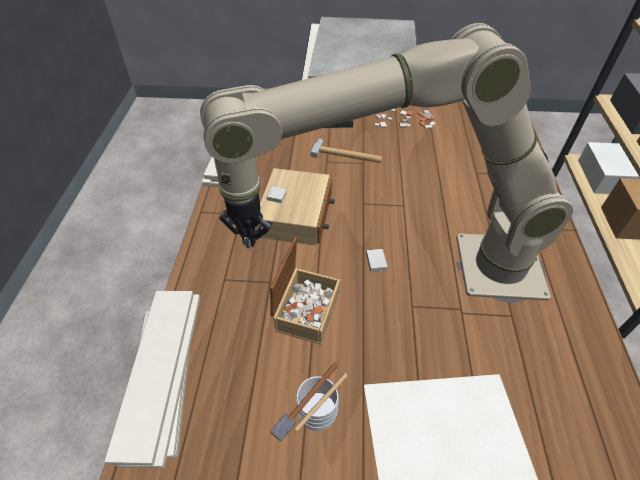

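The tips stand about 80 mm behind the lid at its mid-width, well clear. The lid's edge is near column 120 and its hinge near column 225 in the wrist view. I'll descend and make first contact.

Emit:
{"name": "arm_command", "arguments": {"moves": [[[1, 0.8, 0, 0, 0], [1, 0.8, 0, 0, 0], [1, 0.6, 0, 0, 0], [1, 0, -0.5, 0, 0], [1, 0, -0.5, 0, 0], [1, 0, -0.5, 0, 0], [1, 0, -0.5, 0, 0], [1, 0, -0.4, 0, 0], [1, 0, -0.35, 0, 0], [1, 0, 0, 0, 0]]]}}

```text
clock: 10.87
position: [0.6329, 0.1833, 0.2494]
ee_rot: [0.558, 0.434, -0.558, 0.434]
ft_force: [-0.4, 0.8, -0.1]
grip_width: -0.002
```

Emit:
{"name": "arm_command", "arguments": {"moves": [[[1, 0.06, -0.42, 0, 0], [1, 0.06, -0.42, 0, 0], [1, 0.06, -0.42, 0, 0]]]}}

```text
clock: 11.12
position: [0.6039, 0.1898, 0.2446]
ee_rot: [0.559, 0.433, -0.558, 0.434]
ft_force: [1.3, -0.7, -0.4]
grip_width: -0.003
```

Run:
```python
from look import *
snap('scene','c6');snap('side','s6');o=manip.get_obs();print(o['position'],o['ft_force'])
a=cv2.imread('pics/c6.png')[180:320,280:480];b=cv2.imread('pics/s6.png')[190:370,220:400]
cv2.imwrite('pics/j6.png',np.hstack([cv2.resize(a,(400,400)),cv2.resize(b,(400,400))]))
```

```text
[0.6029 0.1908 0.2445] [-0.077   0.8734 -0.4814]
```

View pics/j6.png

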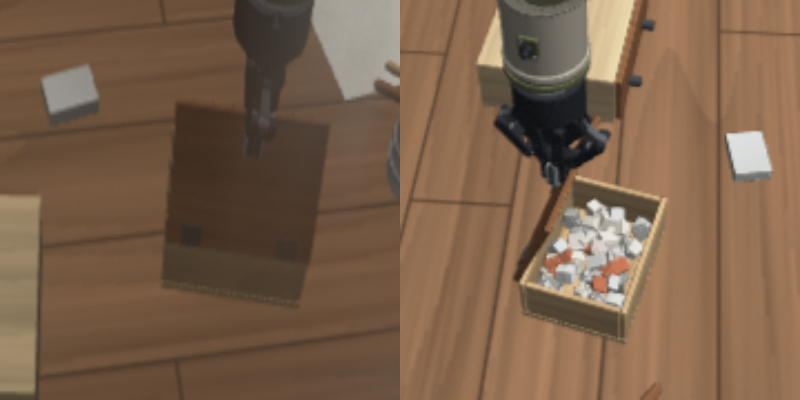

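The tips are on the lid's outer face near the free edge, and the lid is starting to tip. I'll follow the arc.

Emit:
{"name": "arm_command", "arguments": {"moves": [[[1, 0.18, -0.38, 0, 0], [1, 0.18, -0.38, 0, 0], [1, 0.18, -0.38, 0, 0], [1, 0.28, -0.31, 0, 0], [1, 0.28, -0.31, 0, 0], [1, 0.28, -0.31, 0, 0]]]}}

```text
clock: 11.72
position: [0.5537, 0.2031, 0.2098]
ee_rot: [0.559, 0.434, -0.558, 0.434]
ft_force: [2.1, 0.2, 0.3]
grip_width: -0.001
```

Run:
```python
from look import *
snap('scene','c7');snap('side','s7');o=manip.get_obs();print(o['position'],o['ft_force'])
a=cv2.imread('pics/c7.png')[180:320,280:480];b=cv2.imread('pics/s7.png')[190:370,220:400]
cv2.imwrite('pics/j7.png',np.hstack([cv2.resize(a,(400,400)),cv2.resize(b,(400,400))]))
```

```text
[0.5522 0.2035 0.2086] [ 0.1516 -0.6717 -1.3478]
```

View pics/j7.png

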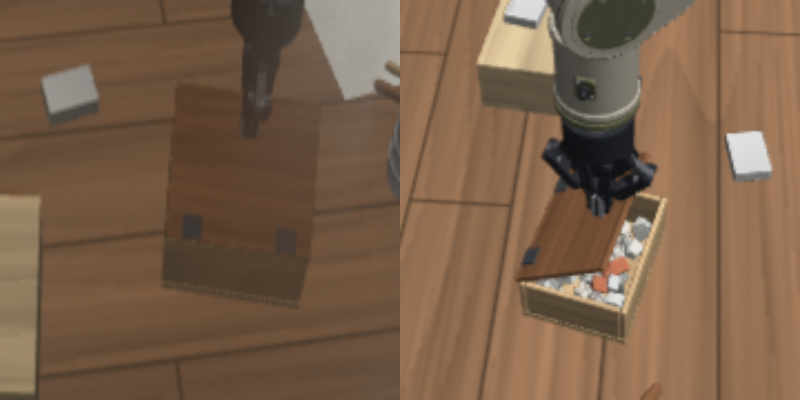

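The lid is now well over, the box hasn't moved, and the tips are on the lid's face near the edge. I'll continue downward.

Emit:
{"name": "arm_command", "arguments": {"moves": [[[1, 0.36, -0.21, 0, 0], [1, 0.36, -0.21, 0, 0], [1, 0.37, -0.21, 0, 0], [1, 0.36, -0.09, 0, 0], [1, 0.36, -0.09, 0, 0], [1, 0.3, -0.06, 0, 0], [1, 0, 0, 0, 0]]]}}

```text
clock: 12.4
position: [0.5312, 0.2084, 0.1551]
ee_rot: [-0.557, -0.434, 0.559, -0.434]
ft_force: [-0.6, -0.8, -0.5]
grip_width: -0.003
```

Emit:
{"name": "arm_command", "arguments": {"moves": [[[1, 0.1, 0, 0, 0], [1, 0.1, 0, 0, 0], [1, 0, 0, 0, 0]]]}}

```text
clock: 12.65
position: [0.5323, 0.2085, 0.152]
ee_rot: [0.558, 0.434, -0.558, 0.434]
ft_force: [-0.3, -0.3, 0.0]
grip_width: -0.002
```

Emit:
{"name": "arm_command", "arguments": {"moves": [[[1, 0.08, 0, 0, 0], [1, 0.08, 0, 0, 0], [1, 0, 0, 0, 0]]]}}

```text
clock: 12.9
position: [0.5327, 0.2087, 0.151]
ee_rot: [0.559, 0.434, -0.558, 0.434]
ft_force: [-10.8, -4.4, 25.8]
grip_width: 0.0
```

A firm stop with 26 N upward and the tip at 78 mm, which is the shut height. I'll lift off and check.

Emit:
{"name": "arm_command", "arguments": {"moves": [[[1, -0.5, 0, 0, 0], [1, -1, 0, 0, 0], [1, -1, 0, 0, 0], [1, -1, 0, 0, 0], [1, -1, 0, 0, 0], [1, -1, -0.5, -0.5, 0], [1, 0, -1, -1, 0], [1, 0, -1, -1, 0], [1, 0, -1, -1, 0], [1, 0, 0, 0, 0], [1, 0, 0, 0, 0]]]}}

```text
clock: 13.82
position: [0.4677, 0.3171, 0.286]
ee_rot: [0.558, 0.435, -0.557, 0.435]
ft_force: [0.6, -0.8, 0.4]
grip_width: 0.004
```

Run:
```python
from look import *
snap('scene','c8');snap('side','s8');snap('wrist','w8');o=manip.get_obs();print(o['position'],o['ft_force'],o['clock'])
for k,z in {'chest':0,'drawer_left_front':.055,'drawer_right_front':.055,'box':0,'lid_hinge':.0705,'lid_edge':.0785,'tin':0,'hammer':0,'offcut':0,'sample':.085}.items():
  for c in ['side','scene']:
    for d in manip.pinpoint(k,c)[:1]: print(k,c,round(d['confidence'],2),onz(c,d['pixel'],z))
```

```text
[0.4699 0.3138 0.2857] [ 0.0731 -0.7228  0.1067] 13.9667
chest side 0.7 [ 0.5389 -0.1573  0.    ]
chest scene 0.6 [ 0.543 -0.168 -0.   ]
drawer_left_front scene 0.5 [ 0.5286 -0.1047  0.055 ]
drawer_right_front scene 0.44 [ 0.5282 -0.2113  0.055 ]
box side 0.82 [0.5582 0.199  0.    ]
box scene 0.92 [0.5604 0.1949 0.    ]
lid_hinge side 0.63 [0.6299 0.1894 0.0705]
lid_hinge scene 0.84 [0.6223 0.1834 0.0705]
lid_edge side 0.74 [0.3802 0.0753 0.0785]
lid_edge scene 0.94 [0.4974 0.2151 0.0785]
tin side 0.72 [0.5131 0.4807 0.    ]
tin scene 0.7 [0.5156 0.471  0.    ]
hammer side 0.65 [ 0.4738 -0.4718  0.    ]
hammer scene 0.8 [ 0.4665 -0.4856  0.    ]
offcut side 0.65 [0.3683 0.0109 0.    ]
offcut scene 0.62 [0.3546 0.0151 0.    ]
sample scene 0.81 [ 0.6776 -0.1586  0.085 ]
```

View pics/c8.png

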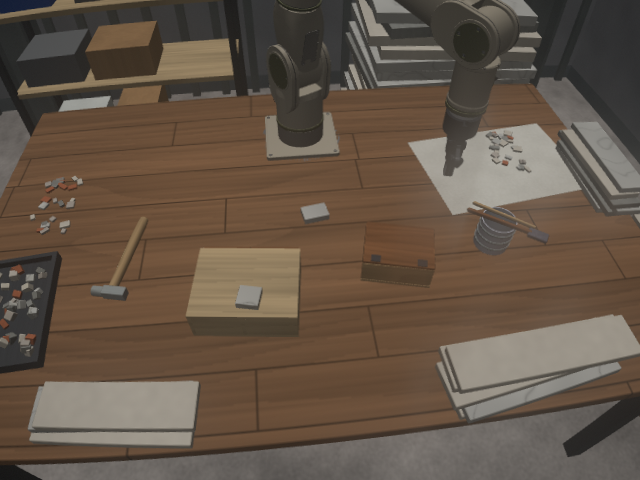

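View pics/s8.png

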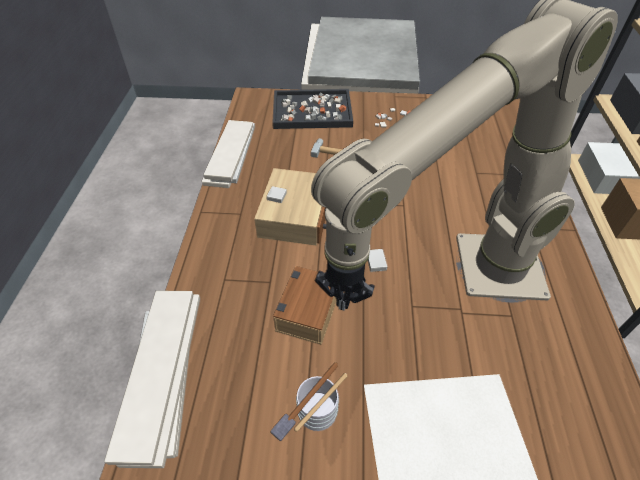

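View pics/w8.png

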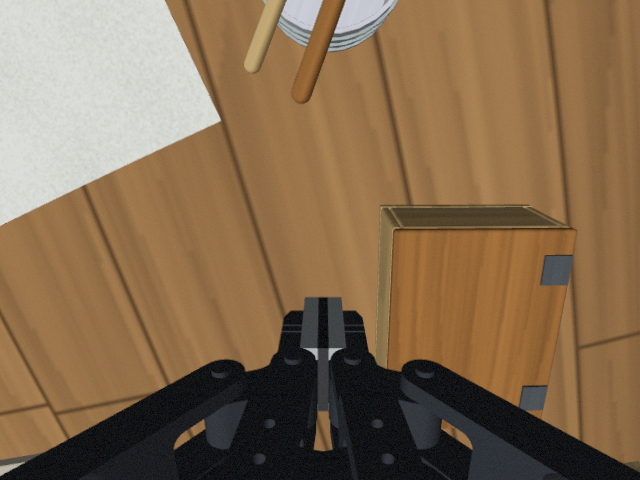

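The lid lies flat on the box and nothing else moved. I'll do one closer check of the drawer gaps in the earlier wrist picture.

Run:
```python
import cv2
im=cv2.imread('pics/w4.png')[0:295,310:450]
cv2.imwrite('pics/w4z.png',cv2.resize(im,None,fx=2.8*1,fy=2,interpolation=2))
```

```text
(no output)
```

View pics/w4z.png

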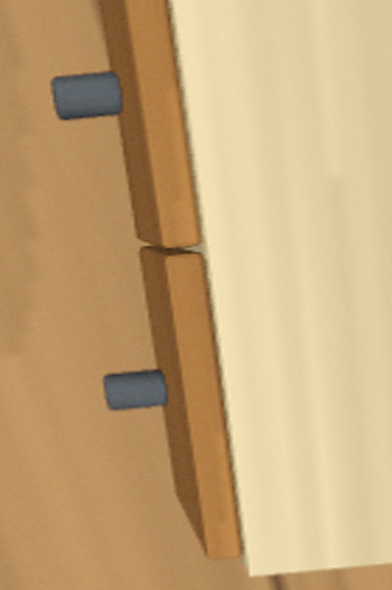

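Both boards sit tight against the chest and in line with each other, with no gap showing. I'll hand in.

```bash
python3 -c "
from workcell import manip
print(manip.hand_in())"
```

```text
the job is handed in; nothing more can be done
None
```

Both drawers are pushed home and the chip box lid is flat and shut. I handed the job in at about 14 s (limit 61 s), with the arm clear of everything.

- **Drawers:** I pushed each one with closed fingertips above its knob until it hit the firm stop, with the force rising to about 27 N on the left and 16 N on the right. The close-up wrist picture shows both boards tight against the chest and in line.
- **Lid:** I pushed it over from behind and then down until it stopped at 26 N with the tips 78 mm above the bench, which is the shut height. The last pictures show it lying flat.
- **Other objects:** The box, hammer, tin and offcut were found where they started, to within about 1 cm of network error. The sample was found only in the scene picture, in the same place.
- **Checks that disagreed or failed:**
    - The stop positions of the two drawers differed by about 2 mm in my chest frame. I put that down to a small error in the measured chest angle, as the picture shows no gap.
    - In the final side view the network put the lid edge far off the box, because the arm hid it; I discarded that. The scene view put it at (0.497, 0.215), where a shut lid's edge should be.
    - With the arm in the way, the final side view did not find either drawer front. The scene view found both, but only at 0.44–0.50 confidence.

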